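# Shut the tip box and flip its status flag to green

### The arm

A 7-joint arm with a two-finger parallel gripper is mounted at the origin on a cart in front of the work surface, level with it; the furniture and walls round the work are solid. World frame = base frame: x ahead of the robot, y to its left, z up, the work surface at z = 0. Lengths are in m, angles in degrees, forces in N, time in s.
With the tool pointing down it reaches from about 0.35 to 0.9 m from the base axis. Payload 7.2 kg.
Tool frame: the origin (TCP) lies where the fingers leave the gripper's body, on its centre line; the fingertips stand 80 mm ahead of it and the grasp point (between the pads) lies 61 mm ahead of it (env.nose_length is the z of the fingertips in the tool frame, in m); z points along the fingers, y is the line along which they close (so a half turn about z gives the same grasp; the last joint's range is limited). The gripper opens to 88 mm and grips with 3 to 60 N. Pads are 20 mm wide; open, the fingers measure 115 mm over their backs; the gripper's body (75 mm by 178 mm) begins 61 mm behind the grasp point.
Start: joints at [-78.277, 23.554, -0.728, 91.456, 0.321, 64.991, -4.71], TCP at [0.168, 0.602, 0.303] pointing down, gripper open.
Joint ranges: [-169.25, 169.25], [-16.82, 113.86], [-84.01, 82.57], [7.8, 145.47], [-59.2, 239.2], [7.22, 106.19], [-163.78, 163.78]. Speed limits (degrees/s): [136.94, 136.94, 172.46, 172.46, 180, 180, 180].

### API

Orientations are given as a 3x3 rotation matrix whose columns are the frame's x, y, z axes.
In Python, from cell import env gives the robot as it stands. The module is installed in compiled form; this text tells all that it offers.
- The arm moves only by the shell command python3 -m jog 'ROWS' [FORCE]. ROWS is JSON, a list of rows, each a list of 7 numbers: the shift along the world's x, y, z normalised to -1 to 1, where 1 is 0.15 m, then the turn, a rotation vector about the world's x, y, z normalised to -1 to 1, where 1 is pi/2 rad, then the closure, from 0 (fully open) to 1 (shut). A call has exactly 10 rows; each row is the pose to reach, as a shift and turn from the pose commanded when the call began; what a row does not reach only later rows make up. A row lasts 1/12 s, in which the tool goes at most 41.7 mm and 7.16 degrees, less where a joint would pass 70% of its speed; a pose out of reach is approached as far as the arm can. A call with a number of a shift or a turn outside -1 to 1 is refused whole. A call with a gripper value outside its range is refused whole. The fingers move at their own pace and stop on an object; FORCE is the grip in N (left out, the last holds). Time passes only in rows, so rows that repeat a pose let the fingers close, or fill a call up. It gives the time, the measured TCP pose, the force, the opening and the grip force at its end, in the units of the state.
- env.observe(): the state, without advancing time (a new reading comes with each control period).
- env.capture(name): name is "scene" or "top"; returns a dict with "color" (400x640x3 uint8, blue, green, red), "fx", "fy", "cx", "cy" (pixels), "world_from_camera" (4x4, takes a point from camera to world coordinates). Camera axes: x right, y up, looking along -z (the intrinsics and any distortion apply to the point x, -y, -z); pixel columns grow to the right and rows downward; lengths in m; the calibration is good to about 2 mm. A picture is of the moment at which its call begins. There is no depth.
- env.close_job(): hands the job in; it is judged then, once.
Trained networks look in a picture, given as the dict that the camera call returned (one of the last four; its "shot" number tells which), for a name from the list of things; names that differ only in an ending like _2 or _b are one class to them, and where a whole thing is asked for, a point or a joint stands for the part that bears it (a point fixed in the world has none). Each returns a list of dicts, best first, with "conf" (0 to 1); they miss things now and then, are a little off and sometimes report something else, mostly with a low value. They report only what shows in the picture. A call takes as long as a camera call.
- env.look_for(thing, picture): "rect" ([centre column, centre row, width, height] in pixels, round what is visible of it).
- env.cut_out(thing, picture): "mask" (400x640 bool, what is visible of it) and "rect" ([centre column, centre row, width, height] in pixels, round what is visible of it).
- env.mark_of(thing, picture): "location" ([row, column] in pixels: a listed point, or the origin of a listed thing).
The state is a dict: "clock": time; "q": joint angles; "qvel": joint speeds; "effort": joint torques, N m; "tool_pos": TCP position; "tcp_rot": TCP orientation; "force": force on the tool from outside, world axes, zero at the start; "moment": the same for the moment, N m; "finger_gap": opening from 0.0 (shut) to 1.0 (fully open); "grasp_force": force on a finger pad.
Only numpy, scipy, OpenCV 4.12 (cv2) and the standard library are available. Lean on these libraries where they do the work, as an engineer would, in place of code of your own. Each camera call takes 0.05 s, during which the arm holds its last target. There are 200 camera calls.

### The job

The pipette tip box in the stand is finished with: swing its blue lid shut, then flip the stand's status flag all the way over its hinge, from red to green, so that it lies flat across the closed lid and keeps it shut. Only push with the fingers: do not pinch the lid or the flag, do not lift the box out of its stand, and leave the other things on the bench where they are.

Things in the scene. Friction and masses are not known exactly. Their poses are not given: they have to be found in the camera images.
- stand: Tip-box stand, fixed: aluminium plate 120 x 192 x 6 mm (x -60..60, y -78..114 mm), black corner guides (to 17 mm high) round the box foot; on its +y side a dark steel hinge bracket (x -37..37, y 74..108 mm, to 98 mm high) carries the flag. Origin on the bench (z = 0) under the box's centre; x points from the box's front to its back, y to the flag bracket, z up.
- tips: White pipette tip box with a see-through blue lid, 90 x 129 x 77 mm when shut, about 0.25 kg, loose but located by the corner guides (2 mm play) on the 6 mm plate. Origin: centre of its underside; axes as the stand's. The lid's hinge line is parallel to y at the back of the box, at x = 39, z = 47 mm; the lid's top skin is flat, 30 mm above that line when shut.
- tips_lid (a joint): Lid angle, rad: 0 = shut; 1.71 = wide open at its stop. Stiff film hinge: the lid stays at any angle it is left at and takes about 0.3 N at its edge to move. Open, it stands behind the box like a tray on edge, 120 mm wide (y), hollow to the front, outer skin to the back, between x = 38 and 82 mm in the stand's frame, up to 133 mm above the bench.
- lid_edge (a point): Middle of the lid's front top edge: when shut, 78 mm in front of the lid's hinge line and 30 mm above it. Wide open it is the upper end of the lid.
- flag (a joint): Flag angle, rad: 0 = flag lies level, outboard of the bracket (towards the stand's +y), red face up; pi/2 = upright; pi = flipped right over, level across the top of the box, green face up, 2 mm above the shut lid. Stiff friction hinge: the flag stays at any angle it is left at and takes about 0.6 N at its tab to move.
- flag_pivot (a point): Centre of the flag's hinge line, 88 mm above the bench, 82 mm from the stand's origin along its y. The line is parallel to the stand's x.
- flag_tab (a point): Centre of the flag's round finger tab (30 mm wide, 6 mm thick), 95 mm from the hinge line; the flag ends 103 mm from the hinge line. With the flag outboard there is free space under its outer 75 mm, down to the bench or base plate.
- flag_red: Red face of the flag, with a white bar: a plate 60 mm wide (along the hinge) reaching from 5 to 83 mm from the hinge line, plus the tab; the flag is 6 mm thick in all. Origin on the hinge line; y runs from the hinge to the tab, z out of the red face.
- flag_green: Green face of the flag, with a white tick, back to back with the red one. Same origin and axes as the red face (z points from green to red).
- dish_pink: Small pink dish, 60 mm wide, 28 mm high; bystander.
- marker_black: Blue and black marker pen lying on the bench, 135 mm; bystander.
- cap_tube_2: Small tube with a blue cap, lying, 53 mm; bystander.
- cap_tube_3: Small tube with a red cap, lying, 53 mm; bystander.
- tweezers: Steel tweezers lying flat, 118 mm; bystander.
- pipette: Blue and white single-channel pipette lying on the bench, 238 mm; bystander.
- rack_blue: Dark blue tube rack, 76 x 112 x 52 mm; bystander.
- bottle_amber: Amber reagent bottle with a black cap, 33 mm wide, 85 mm high; bystander.
- lid_inside: Inner skin of the lid's top, front and side walls (walls 3 mm thick, 28 mm deep). Moves with the lid; its origin and axes coincide with the box's when the lid is shut.

How it is judged (in metres and radians):
On the way, in this order (a step that is already met when the one before it is completed fails the run):
1. the lid is shut while the flag still lies outboard, red side up (value of joint tips_lid below 0.05 rad and value of joint flag below 1 rad), for 0.2 s.
2. the flag lies flipped over across the shut lid (value of joint flag above 3.05 rad and value of joint tips_lid below 0.05 rad), for 0.2 s.
At the end, for the whole second after the job is handed in: Lid shut (within 0.05 rad), flag flipped over across it with green up (within 0.09 rad of flat), the box still seated in its stand (within 6 mm, level) and everything at rest (all of step 2 and horizontal distance between tips and stand below 0.006 m and z of tips in the frame of stand below 0.009 m and angle between tips's own z axis and vertical below 0.04 rad and linear speed of tips below 0.02 m/s and velocity of joint flag below 0.05 rad/s); the robot touches nothing.
It fails at once if the tip box is lifted or knocked out of its stand (z of tips in the frame of stand above 0.02 m or horizontal distance between tips and stand above 0.015 m or angle between tips's own z axis and vertical above 0.2 rad).
It fails at once if the flag is gripped: the fingers squeeze both of its faces at once (contact force between the fingers and flag_red above 8 N and contact force between the fingers and flag_green above 8 N).
It fails at once if the lid is gripped: the fingers squeeze it from inside and outside at once (contact force between the fingers and lid_inside above 8 N and contact force between the fingers and tips above 20 N).
It fails at once if a bystander is moved by more than 3 cm (distance of any of dish_pink, marker_black, cap_tube_2, cap_tube_3, tweezers, pipette, rack_blue, bottle_amber from where it was at the start of the episode above 0.03 m).
It also fails if it takes over 54 s, if anything falls off the work surface, if the arm or the gripper's body presses on something with over 40 N, if the wrist force passes 120 N, or if a joint passes its speed limit or range.

## Working session

There is one attempt and no reset: what is moved stays moved. The work goes in short steps, Python scripts to look and compute and a shell command to move; the robot and the scene stay as the last step left them, time stands still between calls to the robot, and variables do not carry over. Pictures are saved under pics/ and viewed, at most 10 in all, crops included, and the job is handed in when it is done.

```bash
mkdir -p pics; cat > h.py <<'E'
from cell import env
import numpy as np, cv2
def ray(pic,row,col):
    T=np.array(pic["world_from_camera"]); d=np.array([(col-pic["cx"])/pic["fx"],-(row-pic["cy"])/pic["fy"],-1.])
    return T[:3,3],T[:3,:3]@d
def atz(pic,row,col,z):
    o,d=ray(pic,row,col); return o+d*(z-o[2])/d[2]
def proj(pic,P):
    T=np.linalg.inv(np.array(pic["world_from_camera"])); p=T[:3,:3]@np.asarray(P)+T[:3,3]
    return np.array([pic["cy"]-pic["fy"]*p[1]/-p[2], pic["cx"]+pic["fx"]*p[0]/-p[2]])
def tri(obs):
    A=np.zeros((3,3));b=np.zeros(3)
    for o,d in obs:
        d=d/np.linalg.norm(d);M=np.eye(3)-np.outer(d,d);A+=M;b+=M@o
    return np.linalg.solve(A,b)
E
python3 - <<'E'
from h import *
np.set_printoptions(precision=4,suppress=True)
P={n:env.capture(n) for n in("scene","top")}
for n,p in P.items(): cv2.imwrite(f"pics/{n}0.png",p["color"]); print(n,np.array(p["world_from_camera"])[:3,3])
for t in["stand","tips","lid_edge","flag_pivot","flag_tab","flag_red"]:
    obs=[]
    for n,p in P.items():
        r=env.mark_of(t,p)
        if r: print(t,n,round(r[0]["conf"],2),r[0]["location"]); obs.append(ray(p,*r[0]["location"]))
    if len(obs)==2: print("  ",tri(obs))
print(env.observe()["tcp_rot"])
E
```

```text
scene [-0.0133  0.7663  1.149 ]
top [0.3898 0.0642 1.5954]
stand scene 0.76 [237.3, 335.6]
stand top 0.65 [227.5, 306.2]
   [ 0.548   0.1196 -0.0004]
tips scene 0.73 [236.6, 336.6]
tips top 0.55 [225.9, 303.5]
   [0.5472 0.1251 0.0114]
lid_edge scene 0.93 [199.5, 316.5]
flag_pivot scene 0.74 [241.0, 326.2]
flag_pivot top 0.58 [230.1, 279.0]
   [0.5241 0.199  0.084 ]
flag_tab scene 0.89 [260.0, 304.1]
flag_tab top 0.83 [241.3, 253.2]
   [0.5    0.287  0.1014]
flag_red scene 0.9 [240.9, 325.1]
flag_red top 0.75 [226.3, 279.2]
   [0.5343 0.1975 0.0748]
[[-0.963   0.2694  0.0001]
 [ 0.2694  0.963   0.0001]
 [-0.      0.0001 -1.    ]]
```

```bash
python3 - <<'E'
import cv2
a=cv2.imread("pics/scene0.png")[120:340,180:500];b=cv2.imread("pics/top0.png")[120:340,150:470]
import numpy as np
cv2.imwrite("pics/c0.png",cv2.resize(np.vstack([a,b]),None,fx=1.36,fy=1.36,interpolation=cv2.INTER_CUBIC))
E
```

```text
(no output)
```

View pics/c0.png

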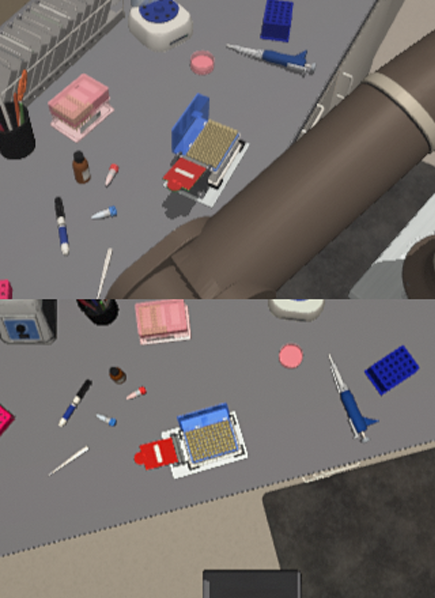

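The scene picture (top half of the crop) shows the box with its blue lid standing open at the back. The red flag is outboard, at about full-image (255, 310), with the small tubes and bottle further out. I'll fit the stand pose from the marks in both pictures.

```bash
cat > fit.py <<'E'
from h import *
from scipy.optimize import least_squares
def model(v,t):
    x,y,a,th,fl=v; c,s=np.cos(a),np.sin(a)
    W=lambda p:np.array([x+c*p[0]-s*p[1],y+s*p[0]+c*p[1],p[2]])
    if t=="stand":p=(0,0,0)
    elif t=="tips":p=(0,0,.006)
    elif t=="lid_edge":
        u,w=-.078,.030; p=(.039+np.cos(th)*u+np.sin(th)*w,0,.053-np.sin(th)*u+np.cos(th)*w)
    elif t in("flag_pivot","flag_red","flag_green"):p=(0,.082,.088)
    else:p=(0,.082+.095*np.cos(fl),.088+.095*np.sin(fl))
    return W(p)
def fit(P,fix=None,v0=(.548,.12,.27,1.6,0.)):
    obs=[]
    for t in["stand","tips","lid_edge","flag_pivot","flag_tab","flag_red","flag_green"]:
        for n,p in P.items():
            r=env.mark_of(t,p)
            if r and r[0]["conf"]>.4: obs.append((t,n,r[0]["location"],r[0]["conf"]))
    if fix is None: f=lambda v:v
    else: f=lambda v:np.r_[fix,v]; v0=v0[3:]
    R=lambda v:np.concatenate([(proj(P[n],model(f(v),t))-l)*c for t,n,l,c in obs])
    s=least_squares(R,v0,loss="soft_l1"); v=f(s.x)
    for t,n,l,c in obs: print(t,n,round(c,2),np.round(proj(P[n],model(v,t))-l,1))
    return v
E
python3 - <<'E'
from fit import *
np.set_printoptions(precision=4,suppress=True)
P={n:env.capture(n) for n in("scene","top")}
v=fit(P); print("pose",v,np.degrees(v[2]))
T=P["top"];x,y,a=v[:3];R=np.array([[np.cos(a),-np.sin(a)],[np.sin(a),np.cos(a)]])
for t in["cap_tube_2","marker_black","tweezers","bottle_amber","dish_pink"]:
    for r in env.look_for(t,T)[:2]:
        c=r["rect"]; q=atz(T,c[1],c[0],.02)[:2]; print(t,round(r["conf"],2),q,"in stand",R.T@(q-[x,y]))
print("stand x",R[:,0],"y",R[:,1])
W=lambda p:R@np.array(p[:2])+[x,y]
for p in[(.115,0),(.08,0),(0,.2)]:print(p,W(p))
E
```

```text
stand scene 0.94 [ 2.  -1.3]
stand top 0.94 [-0.8 -0.3]
tips scene 0.86 [-2.1  1.2]
tips top 0.78 [ 2.4 -0.6]
lid_edge scene 0.69 [-2.1 -1. ]
lid_edge top 0.93 [ 1.4 -1.1]
flag_pivot scene 0.94 [-4.4  0.3]
flag_pivot top 0.71 [ 1.1 -0.8]
flag_tab scene 0.86 [ 0.3 -0.2]
flag_tab top 0.86 [-2.2  1.2]
flag_red scene 0.67 [ 1.2 -1. ]
flag_red top 0.95 [-0.1  0.6]
flag_green top 0.61 [49.3 40.2]
pose [0.5547 0.1227 0.297  1.4947 0.3371] 17.018829252887894
cap_tube_2 0.65 [0.6789 0.3079] in stand [0.1729 0.1407]
cap_tube_2 0.59 [0.5994 0.3795] in stand [0.1179 0.2325]
marker_black 0.63 [0.7201 0.3588] in stand [0.2273 0.1773]
marker_black 0.57 [0.5281 0.2594] in stand [0.0145 0.1385]
stand x [0.9562 0.2927] y [-0.2927  0.9562]
(0.115, 0) [0.6647 0.1564]
(0.08, 0) [0.6312 0.1461]
(0, 0.2) [0.4962 0.3139]
```

```bash
python3 - <<'E'
from fit import *
np.set_printoptions(precision=4,suppress=True)
obs=[]
for k in range(5):
    P={n:env.capture(n) for n in("scene","top")}
    for t in["stand","tips","lid_edge","flag_pivot","flag_tab","flag_red"]:
        for n,p in P.items():
            r=env.mark_of(t,p)
            if r and r[0]["conf"]>.4: obs.append((t,n,r[0]["location"],r[0]["conf"]))
for free in(5,4):
    f=lambda v:v if free==5 else np.r_[v,0]
    s=least_squares(lambda v:np.concatenate([(proj(P[n],model(f(v),t))-l) for t,n,l,c in obs]),[.55,.12,.27,1.6,0.2][:free],loss="soft_l1")
    print(s.x,s.cost,np.sqrt(np.diag(np.linalg.inv(s.jac.T@s.jac))), P["top"]["fx"])
v=f(s.x)
# mask of flag, projected to z=.091
for n in P:
    m=env.cut_out("flag_red",P[n])[0]["mask"].astype(np.uint8)
    c=max(cv2.findContours(m,0,1)[0],key=cv2.contourArea)[:,0]
    pts=np.array([atz(P[n],q[1],q[0],.091)[:2] for q in c])
    vx=cv2.minAreaRect((pts*1000).astype(np.float32)); print(n,vx)
E
```

```text
[0.5524 0.123  0.3015 1.548  0.2454] 180.28272407875534 [0.001  0.0007 0.0093 0.0283 0.0258] 474.055502383609
[0.5527 0.1222 0.2944 1.5503] 201.10816197535524 [0.001  0.0007 0.0093 0.029 ] 474.055502383609
scene ((521.0216064453125, 240.78196716308594), (60.68410873413086, 79.91112518310547), 12.888740539550781)
top ((515.7922973632812, 248.7993621826172), (65.58261108398438, 98.92938232421875), 7.275753021240234)
```

```bash
R1='[[0.25,-0.2,0,0,0,-0.08,1],[0.5,-0.4,0,0,0,-0.16,1],[0.825,-0.745,0,0,0,-0.24,1],[0.825,-0.745,0,0,0,-0.32,1],[0.825,-0.745,0,0,0,-0.40,1],[0.825,-0.745,0,0,0,-0.48,1],[0.825,-0.745,0,0,0,-0.56,1],[0.825,-0.745,0,0,0,-0.638,1],[0.825,-0.745,0,0,0,-0.638,1],[0.825,-0.745,0,0,0,-0.638,1]]'; echo skip >/dev/null
python3 -m jog '[[0.25,-0.2,0,0,0,-0.08,1],[0.5,-0.4,0,0,0,-0.16,1],[0.825,-0.745,0,0,0,-0.24,1],[0.825,-0.745,0,0,0,-0.32,1],[0.825,-0.745,0,0,0,-0.40,1],[0.825,-0.745,0,0,0,-0.48,1],[0.825,-0.745,0,0,0,-0.56,1],[0.825,-0.745,0,0,0,-0.638,1],[0.825,-0.745,0,0,0,-0.638,1],[0.825,-0.745,0,0,0,-0.638,1]]'
```

```text
clock: 6.18
tool_pos: [0.292, 0.4902, 0.3027]
tcp_rot: [[-0.295, 0.955, 0.0], [0.955, 0.295, 0.0], [-0.0, 0.0, -1.0]]
force: [-0.6, -0.4, -1.4]
finger_gap: 0.277
grasp_force: 0.0
```

```bash
python3 -m jog '[[0.15,-0.15,0,0,0,0,1],[0.3,-0.3,0,0,0,0,1],[0.45,-0.45,0,0,0,0,1],[0.6,-0.6,0,0,0,0,1],[0.8,-0.75,0,0,0,0,1],[0.9,-0.9,0,0,0,0,1],[1,-1,0,0,0,0,1],[1,-1,0,0,0,0,1],[1,-1,0,0,0,0,1],[1,-1,0,0,0,0,1]]'
```

```text
clock: 7.02
tool_pos: [0.4415, 0.3409, 0.3026]
tcp_rot: [[-0.294, 0.956, -0.001], [0.956, 0.294, 0.0], [0.001, -0.0, -1.0]]
force: [-0.3, 0.0, -0.1]
finger_gap: 0.005
grasp_force: 0.0
```

```bash
python3 -m jog '[[0.2,-0.15,0,0,0,0,1],[0.4,-0.3,0,0,0,0,1],[0.6,-0.45,0,0,0,0,1],[0.8,-0.6,0,0,0,0,1],[1,-0.8,0,0,0,0,1],[1,-1,0,0,0,0,1],[1,-1,0,0,0,0,1],[1,-1,0,0,0,0,1],[1,-1,0,0,0,0,1],[1,-1,0,0,0,0,1]]'
```

```text
clock: 7.85
tool_pos: [0.5913, 0.1928, 0.3025]
tcp_rot: [[-0.296, 0.955, -0.001], [0.955, 0.296, 0.001], [0.001, -0.0, -1.0]]
force: [-0.9, -0.1, -0.4]
finger_gap: 0.007
grasp_force: 0.0
```

```bash
python3 -m jog '[[0.2,-0.1,0,0,0,0,1],[0.4,-0.2,0,0,0,0,1],[0.48,-0.24,0,0,0,0,1],[0.48,-0.24,-0.2,0,0,0,1],[0.48,-0.24,-0.4,0,0,0,1],[0.48,-0.24,-0.6,0,0,0,1],[0.48,-0.24,-0.75,0,0,0,1],[0.48,-0.24,-0.76,0,0,0,1],[0.48,-0.24,-0.76,0,0,0,1],[0.48,-0.24,-0.76,0,0,0,1]]'; python3 - <<'E'
from h import *
p=env.capture("scene"); cv2.imwrite("pics/s1.png",cv2.resize(p["color"][140:300,220:440],None,fx=3,fy=3))
E
```

```text
clock: 8.68
tool_pos: [0.6646, 0.1554, 0.1901]
tcp_rot: [[-0.293, 0.956, 0.002], [0.956, 0.293, 0.001], [0.0, 0.002, -1.0]]
force: [0.5, -0.9, 0.2]
finger_gap: 0.001
grasp_force: 0.0
```

View pics/s1.png

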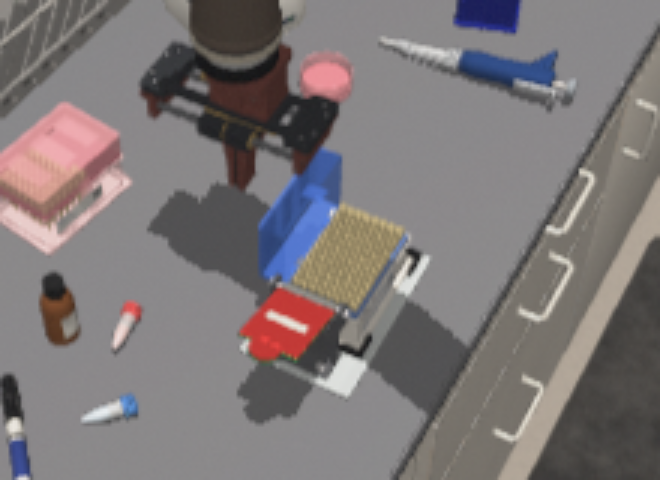

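The closed fingers are behind the open lid, at about (240, 165) in the crop. I'll swing the lid forward now.

```bash
python3 -m jog '[[-0.05,-0.015,0,0,0,0,1],[-0.10,-0.03,0,0,0,0,1],[-0.17,-0.05,0.013,0,0,0,1],[-0.25,-0.076,0.027,0,0,0,1],[-0.33,-0.1,0.05,0,0,0,1],[-0.4,-0.123,0.067,0,0,0,1],[-0.48,-0.147,0.055,0,0,0,1],[-0.56,-0.172,0.04,0,0,0,1],[-0.56,-0.172,0.04,0,0,0,1],[-0.56,-0.172,0.04,0,0,0,1]]'
```

```text
clock: 9.57
tool_pos: [0.5798, 0.1283, 0.1957]
tcp_rot: [[-0.291, 0.957, 0.001], [0.957, 0.291, 0.001], [0.001, 0.001, -1.0]]
force: [0.8, -0.8, -0.2]
finger_gap: 0.004
grasp_force: 0.0
```

```bash
python3 -m jog '[[-0.07,-0.02,-0.045,0,0,0,1],[-0.14,-0.043,-0.093,0,0,0,1],[-0.19,-0.058,-0.15,0,0,0,1],[-0.24,-0.074,-0.21,0,0,0,1],[-0.24,-0.074,-0.235,0,0,0,1],[-0.24,-0.074,-0.25,0,0,0,1],[-0.24,-0.074,-0.26,0,0,0,1],[-0.24,-0.074,-0.265,0,0,0,1],[-0.24,-0.074,-0.265,0,0,0,1],[-0.24,-0.074,-0.265,0,0,0,1]]'; python3 - <<'E'
from h import *
p=env.capture("scene"); cv2.imwrite("pics/s2.png",cv2.resize(p["color"][140:300,220:440],None,fx=3,fy=3))
E
```

```text
clock: 10.4
tool_pos: [0.5444, 0.117, 0.1617]
tcp_rot: [[-0.291, 0.957, 0.0], [0.957, 0.291, 0.004], [0.004, 0.001, -1.0]]
force: [-26.3, -5.9, 72.1]
finger_gap: 0.006
grasp_force: 35.6
```

View pics/s2.png

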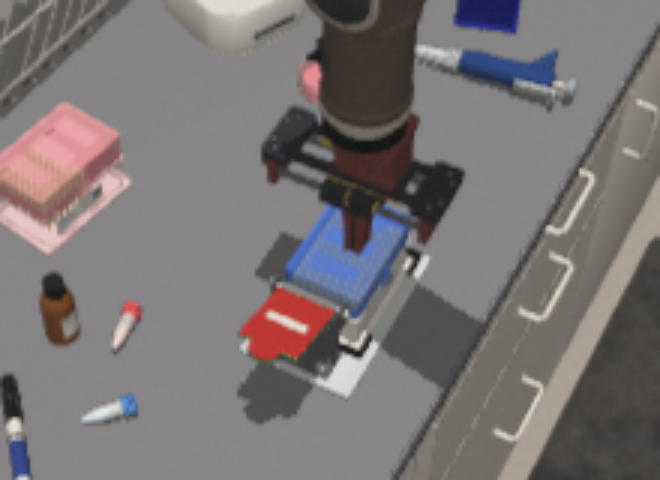

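The lid is down: its blue see-through top lies flat over the tips under the fingers, at about (345, 250), and the flag is still red side up at (285, 325). Next I'll retreat and tilt the tool outboard of the flag.

```bash
python3 -m jog '[[0.02,0.01,0.1,0,0,0,1],[0.03,0.01,0.3,0,0,0,1],[0.04,0.01,0.5,0,0,0,1],[0.05,0.02,0.7,0,0,0,1],[0,0.2,0.9,0,0,0,1],[-0.06,0.4,0.93,0,0,0,1],[-0.12,0.6,0.93,0,0,0,1],[-0.18,0.8,0.93,0,0,0,1],[-0.236,0.974,0.93,0,0,0,1],[-0.236,0.974,0.93,0,0,0,1]]'
```

```text
clock: 11.28
tool_pos: [0.5066, 0.2703, 0.2946]
tcp_rot: [[-0.299, 0.954, -0.001], [0.954, 0.299, 0.003], [0.003, 0.0, -1.0]]
force: [0.1, 1.2, -0.5]
finger_gap: 0.009
grasp_force: 0.0
```

```bash
python3 -m jog '[[-0.05,0.16,0,-0.06,-0.02,0,1],[-0.10,0.32,0,-0.13,-0.04,0,1],[-0.15,0.48,0,-0.2,-0.06,0,1],[-0.2,0.64,0,-0.27,-0.082,0,1],[-0.25,0.8,0,-0.34,-0.104,0,1],[-0.293,0.956,0,-0.41,-0.125,0,1],[-0.293,0.956,0,-0.48,-0.147,0,1],[-0.293,0.956,0,-0.55,-0.168,0,1],[-0.293,0.956,0,-0.638,-0.195,0,1],[-0.293,0.956,0,-0.638,-0.195,0,1]]'; python3 -c "
from h import *
print(env.observe()['q'])"
```

```text
clock: 12.12
tool_pos: [0.463, 0.4091, 0.2909]
tcp_rot: [[-0.149, 0.955, 0.256], [0.469, 0.296, -0.832], [-0.871, -0.004, -0.492]]
force: [-1.7, 0.0, -0.9]
finger_gap: 0.006
grasp_force: 0.0
[-78.68804156  46.29672157  28.39673211  80.32598275  26.70837498
  96.10487133 -40.3326554 ]
```

```bash
python3 -m jog '[[0,0,-0.15,0,0,0,1],[0,0,-0.3,0,0,0,1],[0,0,-0.45,0,0,0,1],[0,0,-0.6,0,0,0,1],[0,0,-0.75,0,0,0,1],[0,0,-0.9,0,0,0,1],[0,0,-1,0,0,0,1],[0,0,-1,0,0,0,1],[0,0,-1,0,0,0,1],[0,0,-1,0,0,0,1]]'; python3 -c "
from h import *
print(env.observe()['q'])"
```

```text
clock: 12.95
tool_pos: [0.4656, 0.4069, 0.1459]
tcp_rot: [[-0.144, 0.957, 0.253], [0.479, 0.291, -0.828], [-0.866, 0.002, -0.501]]
force: [-1.0, 0.0, 0.9]
finger_gap: 0.006
grasp_force: 0.0
[-77.05019243  55.98426202  25.79262879  82.91646629  23.10354413
  85.90478885 -47.58184548]
```

```bash
python3 -m jog '[[0,0,-0.12,0,0,0,1],[0,0,-0.24,0,0,0,1],[0,0,-0.33,0,0,0,1],[0.03,-0.1,-0.33,0,0,0,1],[0.06,-0.2,-0.33,0,0,0,1],[0.09,-0.3,-0.33,0,0,0,1],[0.12,-0.38,-0.33,0,0,0,1],[0.137,-0.446,-0.33,0,0,0,1],[0.137,-0.446,-0.33,0,0,0,1],[0.137,-0.446,-0.33,0,0,0,1]]'; python3 - <<'E'
from h import *
print(env.observe()['q'])
for n in("scene","top"):
  p=env.capture(n); cv2.imwrite(f"pics/{n}3.png",p["color"])
a=cv2.imread("pics/scene3.png")[140:320,200:440];b=cv2.imread("pics/top3.png")[140:320,200:440]
cv2.imwrite("pics/c3.png",cv2.resize(np.vstack([a,b]),None,fx=1.65,fy=1.65,interpolation=cv2.INTER_CUBIC))
E
```

```text
clock: 13.78
tool_pos: [0.4853, 0.3397, 0.0947]
tcp_rot: [[-0.145, 0.957, 0.253], [0.478, 0.291, -0.829], [-0.866, 0.0, -0.499]]
force: [-0.3, 0.1, -1.0]
finger_gap: 0.007
grasp_force: 0.0
[-74.36920011  57.46913104  26.12565804  90.34836618  24.71898901
  76.32034747 -49.74386483]
```

View pics/c3.png

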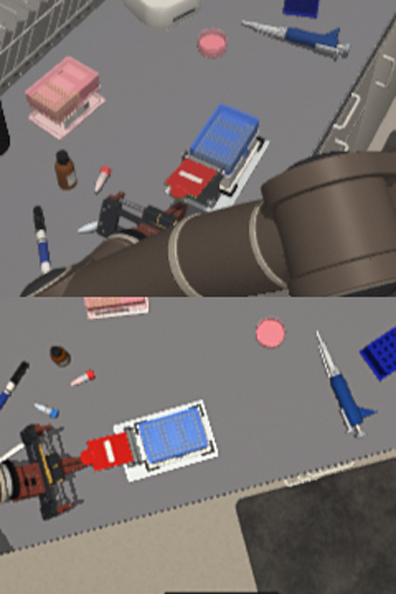

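The top crop shows the fingers reaching under the red tab at about (85, 460), centred on it, and the lid is shut. I'll lift the flag along its arc to just past upright.

```bash
python3 -m jog '[[0,0,0.07,0,0,0,1],[0.002,-0.006,0.147,0,0,0,1],[0.005,-0.015,0.21,0,0,0,1],[0.008,-0.025,0.267,0,0,0,1],[0.013,-0.04,0.325,0,0,0,1],[0.018,-0.057,0.38,0,0,0,1],[0.028,-0.09,0.43,0,0,0,1],[0.039,-0.127,0.48,0,0,0,1],[0.05,-0.165,0.52,0,0,0,1],[0.064,-0.21,0.56,0,0,0,1]]'
```

```text
clock: 14.72
tool_pos: [0.4951, 0.3077, 0.1795]
tcp_rot: [[-0.145, 0.956, 0.253], [0.478, 0.292, -0.828], [-0.866, 0.001, -0.5]]
force: [0.2, 0.2, -0.6]
finger_gap: 0.004
grasp_force: 0.4
```

```bash
python3 -m jog '[[0.017,-0.055,0.024,0,0,0,1],[0.034,-0.109,0.047,0,0,0,1],[0.05,-0.165,0.06,0,0,0,1],[0.069,-0.223,0.073,0,0,0,1],[0.08,-0.26,0.073,0,0,0,1],[0.092,-0.3,0.073,0,0,0,1],[0.092,-0.3,0.073,0,0,0,1],[0.092,-0.3,0.073,0,0,0,1],[0.092,-0.3,0.073,0,0,0,1],[0.092,-0.3,0.073,0,0,0,1]]';  python3 - <<'E'
from h import *
for n in("scene","top"):
  p=env.capture(n); cv2.imwrite(f"pics/{n}4.png",p["color"])
a=cv2.imread("pics/scene4.png")[140:320,200:440];b=cv2.imread("pics/top4.png")[140:320,200:440]
cv2.imwrite("pics/c4.png",cv2.resize(np.vstack([a,b]),None,fx=1.65,fy=1.65,interpolation=cv2.INTER_CUBIC))
E
```

```text
clock: 15.55
tool_pos: [0.5086, 0.2638, 0.1896]
tcp_rot: [[-0.146, 0.956, 0.254], [0.478, 0.293, -0.828], [-0.866, 0.001, -0.499]]
force: [0.0, 0.1, 0.7]
finger_gap: 0.008
grasp_force: 0.0
```

View pics/c4.png

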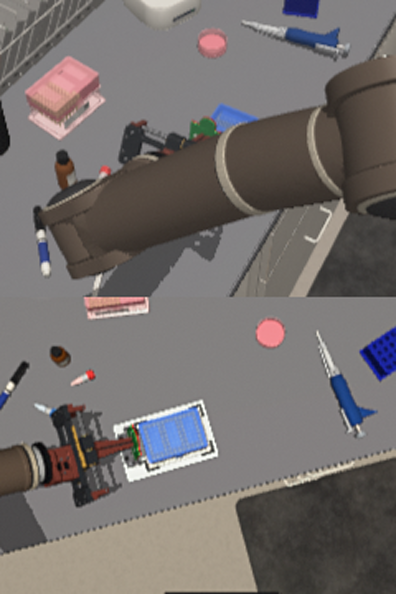

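The flag is upright with its green face towards the fingers, at about (205, 125) in the scene half and (133, 440) in the top half. I'll back off, bring the tool vertical, then push the flag over as I did the lid.

```bash
python3 -m jog '[[-0.01,0.03,0.04,0.07,0.021,0,1],[0,0,0.08,0.14,0.043,0,1],[0.01,-0.03,0.12,0.21,0.065,0,1],[0.015,-0.05,0.16,0.28,0.086,0,1],[0.02,-0.07,0.2,0.35,0.107,0,1],[0.03,-0.09,0.24,0.42,0.128,0,1],[0.035,-0.11,0.28,0.49,0.15,0,1],[0.04,-0.13,0.32,0.56,0.171,0,1],[0.045,-0.147,0.333,0.638,0.195,0,1],[0.045,-0.147,0.333,0.638,0.195,0,1]]'
```

```text
clock: 16.48
tool_pos: [0.5182, 0.2358, 0.2418]
tcp_rot: [[-0.282, 0.959, 0.002], [0.959, 0.282, 0.005], [0.005, 0.004, -1.0]]
force: [0.5, -2.3, 0.5]
finger_gap: 0.003
grasp_force: 0.0
```

```bash
python3 -c "
from h import *
o=env.observe();p=o['tool_pos'];d=p[0]-.5525,p[1]-.1225
print('stand x,y,z',d[0]*.956+d[1]*.293,-d[0]*.293+d[1]*.956,p[2])"
```

```text
stand x,y,z 0.0004314017462389852 0.11838601791913665 0.2418216070388835
```

```bash
python3 -m jog '[[0.033,-0.11,-0.013,0,0,0,1],[0.066,-0.217,-0.027,0,0,0,1],[0.09,-0.3,-0.05,0,0,0,1],[0.113,-0.37,-0.08,0,0,0,1],[0.128,-0.42,-0.115,0,0,0,1],[0.142,-0.465,-0.147,0,0,0,1],[0.154,-0.505,-0.195,0,0,0,1],[0.166,-0.54,-0.24,0,0,0,1],[0.172,-0.56,-0.277,0,0,0,1],[0.177,-0.58,-0.313,0,0,0,1]]'
```

```text
clock: 17.32
tool_pos: [0.542, 0.1543, 0.192]
tcp_rot: [[-0.292, 0.956, -0.0], [0.956, 0.292, -0.0], [-0.0, -0.0, -1.0]]
force: [-0.7, 1.4, 0.4]
finger_gap: 0.004
grasp_force: 0.3
```

```bash
python3 -m jog '[[0.003,-0.01,-0.04,0,0,0,1],[0.006,-0.02,-0.08,0,0,0,1],[0.008,-0.026,-0.12,0,0,0,1],[0.01,-0.032,-0.15,0,0,0,1],[0.01,-0.032,-0.16,0,0,0,1],[0.01,-0.032,-0.165,0,0,0,1],[0.01,-0.032,-0.17,0,0,0,1],[0.01,-0.032,-0.17,0,0,0,1],[0.01,-0.032,-0.17,0,0,0,1],[0.01,-0.032,-0.17,0,0,0,1]]'
```

```text
clock: 18.15
tool_pos: [0.5435, 0.1498, 0.1705]
tcp_rot: [[-0.292, 0.957, 0.001], [0.957, 0.292, 0.002], [0.002, 0.001, -1.0]]
force: [-11.7, -2.7, 33.6]
finger_gap: 0.006
grasp_force: 16.9
```

```bash
python3 -m jog '[[0,0,0.1,0,0,0,1],[0,0,0.25,0,0,0,1],[0,0,0.4,0,0,0,1],[0,0,0.55,0,0,0,1],[0,0,0.7,0,0,0,1],[-0.1,0.2,0.85,0,0,0,1],[-0.2,0.4,0.9,0,0,0,1],[-0.3,0.6,0.9,0,0,0,1],[-0.4,0.8,0.9,0,0,0,1],[-0.5,1,0.9,0,0,0,1]]'; python3 - <<'E'
from fit import *
P={n:env.capture(n) for n in("scene","top")}
for n,p in P.items(): cv2.imwrite(f"pics/{n}5.png",p["color"])
a,b=[cv2.resize(P[n]["color"][150:300,220:440],None,fx=1.9,fy=1.9,interpolation=cv2.INTER_CUBIC) for n in P]
cv2.imwrite("pics/c5.png",np.vstack([a,b]))
print(fit(P,fix=[.5525,.1225,.297],v0=(.5525,.1225,.297,0.05,3.1)))
E
```

```text
clock: 18.98
tool_pos: [0.4676, 0.3009, 0.3025]
tcp_rot: [[-0.292, 0.957, 0.001], [0.957, 0.292, 0.001], [0.001, 0.001, -1.0]]
force: [0.7, -0.1, -0.5]
finger_gap: 0.007
grasp_force: 0.0
stand top 0.65 [-1.8  1.4]
tips scene 0.6 [1.4 0.9]
tips top 0.61 [38.8 55. ]
lid_edge scene 0.67 [ 0.4 -1.6]
lid_edge top 0.62 [ 0.  -1.3]
flag_pivot scene 0.73 [0.4 0.4]
flag_pivot top 0.7 [-1.3  2.6]
flag_tab scene 0.65 [0.8 1.6]
flag_tab top 0.92 [-1.3  1.2]
flag_green scene 0.51 [-2.8  0.6]
flag_green top 0.78 [ 3.1 -2.2]
[ 0.5525      0.1225      0.297      -0.11953707  3.30399568]
```

View pics/c5.png

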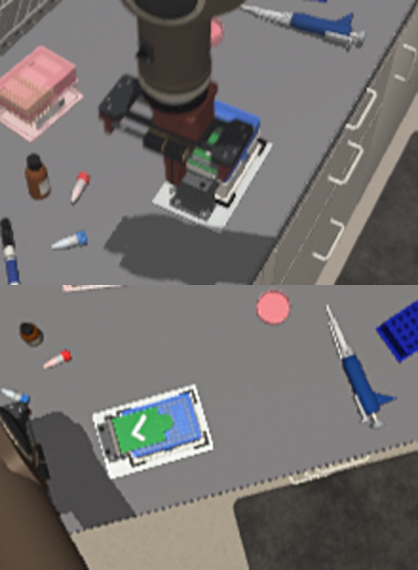

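The top half shows the green face with its tick lying flat across the shut blue lid at about (145, 430), and the bystanders where they were. I'll let the arm settle and hand in.

```bash
python3 -m jog '[[0,0,0.1,0,0,0,1],[0,0,0.1,0,0,0,1],[0,0,0.1,0,0,0,1],[0,0,0.1,0,0,0,1],[0,0,0.1,0,0,0,1],[0,0,0.1,0,0,0,1],[0,0,0.1,0,0,0,1],[0,0,0.1,0,0,0,1],[0,0,0.1,0,0,0,1],[0,0,0.1,0,0,0,1]]'; python3 -c "
from cell import env
print(env.close_job())"
```

```text
clock: 20.62
tool_pos: [0.4685, 0.2995, 0.3172]
tcp_rot: [[-0.292, 0.957, -0.0], [0.957, 0.292, -0.0], [-0.0, -0.0, -1.0]]
force: [-0.1, -0.3, 0.9]
finger_gap: 0.005
grasp_force: 0.0
the job is handed in; nothing more can be done
None
```

I swung the lid shut, flipped the flag over to green flat across it, and handed the job in at about 21 s; the last pictures show both in place and the bystanders unmoved, but the hand-in returned no verdict.

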